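# Slide the expired carton off the riser into the discard bin

## Task

Discard the red-striped cover-slip carton that sits tight against the back fence of its lane on the white riser: with a fingertip pressed lightly on its top, draw it wholly out from between the lane's guide walls onto the open, sloping leaf, then push it over the free edge so that it drops into the yellow bin below. Slide it, never lift it, and be gentle throughout: press and push with about one kilogram-force or less, never as much as two, or the box is crushed. Leave the timer in the other lane and everything else where it is.

Things in the scene. Friction and masses are not known exactly. Their poses are not given: they have to be found in the camera images.
- riser: two-lane bench riser fixed to the worktop: smooth white deck (friction about 0.3), 172 mm wide, 8 mm thick. Origin on the worktop; z up; x runs along the lanes from the free blue-strip edge (x = -135 mm) to the grey back fence (inner face x = +70 mm, 34 mm high). From the fence to x = +2 mm the deck is level at z = 90 mm; its legs stand at x > 0. From x = +2 mm to the edge it is a drop leaf
- deck_edge (a point): middle of the free edge if the drop leaf stood level (riser x = -135, z = 90 mm); axes as the riser's. The leaf is rigid and stiffly hinged across the lanes at riser x = +2 mm, z = 90 mm, and stands sloping up or down towards the edge by up to 0.12 rad, a different slope each time, not measured here: the true edge may be 16 mm higher or lower than this point
- lane_left (a point): middle of the lane at riser y = +42 mm, at riser x = +34 mm on the deck top (90 mm). Grey guide walls, tops 34 mm above the level deck, from riser x = -34 to +74 mm, make the lane 66 mm wide; from x = -34 mm to the edge the deck is open
- lane_right (a point): the same for the other lane, at riser y = -42 mm
- carton_center (a point): centre (half-way up) of the cover-slip carton to discard: white with red stripes, 62x62 mm, 30 mm tall, 0.12 to 0.27 kg, loose, flat in either lane within a few mm of the fence, too close on all sides for a finger to go beside or behind it. Rigid under a fingertip: a millimetre of press changes the force by about 5 N or more, and a touch-down faster than 10 mm/s strikes hard
- timer_center (a point): centre of the white bench timer with blue and red keys, 62x68 mm and 20 mm tall, loose, in the other lane; it stays. This point is 11 mm above its underside
- bin: yellow open discard bin fixed to the worktop, partly under the deck's free edge: 130 mm (its x) by 196 mm (its y), 60 mm high, walls 4 mm. Origin: centre of its underside; z up
- specimen_jar: bystander: cream screw-lid jar, 46 mm across, 72 mm tall; origin at the centre of its underside
- label_block: bystander: small blue and white box with a waist, 34x40x66 mm; origin at the centre of its underside
- specimen_cup: bystander: white specimen cup with an orange lid, 66 mm across, 70 mm tall; origin at the centre of its underside
- alcohol_bottle: bystander: small white flip-top bottle with a red mark, 57 mm across, 176 mm tall; origin at the centre of its underside
- note_pad: bystander: pink note pad, 68x68x16 mm; origin at the centre of its underside
Things that resemble listed ones, but are neither listed nor needed, are in the scene too. Leave any orange or turquoise look-alike of the part that bears carton_center alone.

How it is judged:
By the outcome, as a careful person would: the job done as asked, in the order asked, and still so for the second after the job is handed in, with the robot touching nothing.
It also fails if it takes over 72 s, if anything falls off the work surface, if the arm or the gripper's body presses on something with over 40 N, if the wrist force passes 120 N, or if a joint passes its speed limit or range.

## Robot

A 6-joint arm with a two-finger parallel gripper is mounted at the origin on a cart in front of the work surface, level with it; the furniture and walls round the work are solid. World frame = base frame: x ahead of the robot, y to its left, z up, the work surface at z = 0. Lengths are in mm, angles in rad, forces in N, time in s.
With the tool pointing down it reaches from about 400 to 925 mm from the base axis. Payload 12.5 kg.
Tool frame: the origin (TCP) lies on the front face of the gripper's body, between the roots of the fingers; the fingertips stand 78 mm ahead of it and the grasp point (between the pads) lies 59 mm ahead of it (env.nose_length is the distance from the TCP to the fingertips, in mm); z points along the fingers, y is the line along which they close (so a half turn about z gives the same grasp; the last joint's range is limited). The gripper opens to 95 mm and grips with 3 to 60 N. Pads are 20 mm wide; open, the fingers measure 119 mm over their backs; the gripper's body (75 mm by 180 mm) begins 59 mm behind the grasp point.
Start: joints at [1.212, 0.491, 1.559, -0, 1.092, -0.106], TCP at [156.302, 605.151, 292.261] pointing down, gripper open.
Joint ranges: [-3.1, 3.1], [-0.84, 2.19], [0.05, 2.79], [-1.13, 4.28], [0.06, 2.93], [-2.69, 2.69]. Speed limits (rad/s): [2.22, 2.22, 2.79, 3.14, 3.14, 3.14].

## Interface

Orientations are given as [roll, pitch, yaw] about the fixed x, y, z axes, in that order (R = Rz(yaw) Ry(pitch) Rx(roll)).
In Python, from cell import env gives the robot as it stands.
- The arm moves only by the tool jog_arm, never from a script. Its argument "motion" is a list of rows, each a list of 7 numbers: the turn, a rotation vector about the tool's x, y, z in degrees, then the shift along the tool's x, y, z in mm, then the finger opening in mm, from 0 to 95.1. In form: [[wx, wy, wz, x, y, z, hand], ...]. A call has 1 to 10 rows; each row shifts and turns the commanded pose from where the row before left it, along the tool's axes as they then stand; what a row does not reach is not made up. A row lasts 1/8 s, in which the tool goes at most 62.5 mm and 10.7 degrees, less where a joint would pass 70% of its speed; a pose out of reach is approached as far as the arm can. A call is refused whole if a number of a shift passes 62.5 or a number of a turn 10.7, either way. A call with a gripper value outside its range is refused whole. The fingers move at their own pace and stop on an object; the grip force is fixed at half the most. Time passes only in rows, so rows that do not move let the fingers close. It gives the time, the measured TCP pose, the force, the opening and the grip force at its end, in the units of the state.
- env.state(): the state, without advancing time (a new reading comes with each control period).
- env.read_camera(name): name is "scene" or "side" or "wrist"; returns a dict with "color" (384x512x3 uint8, red, green, blue), "z_map" (384x512 float32, mm along the optical axis (not along the pixel's ray), 0 where there is no reading), "camera_matrix" (3x3 intrinsics, pixels), "world_to_cam" (4x4, takes a point from world to camera coordinates). Camera axes: x right, y up, looking along -z (the intrinsics and any distortion apply to the point x, -y, -z); pixel columns grow to the right and rows downward; lengths in mm; the calibration is good to about 2 mm. A picture is of the moment at which its call begins.
- env.job_done(): hands the job in; it is judged then, once.
Trained networks look in the newest picture that a camera, given by its name, has taken for a name from the list of things; names that differ only in an ending like _2 or _b are one class to them, and where a whole thing is asked for, a point or a joint stands for the part that bears it (a point fixed in the world has none). Each returns a list of dicts, best first, with "score" (0 to 1); they miss things now and then, are a little off and sometimes report something else, mostly with a low value. They report only what shows in the picture. A call takes as long as a camera call. They do not tell look-alikes from the thing itself.
- env.recognise(camera, thing): "location" ([column, row] in pixels, amid what is visible of it).
The state is a dict: "t": time; "joints": joint angles; "qvel": joint speeds; "tau": joint torques, N m; "eef_pos": TCP position; "tcp_rot": TCP orientation; "ft_force": force on the tool from outside, world axes, zero at the start; "moment": the same for the moment, N m; "opening": opening from 0.0 (shut) to 1.0 (fully open); "grip_force": force on a finger pad.
Only numpy, scipy, OpenCV 4.12 (cv2) and the standard library are available. Lean on these libraries where they do the work, as an engineer would, in place of code of your own. Each camera call takes 0.05 s, during which the arm holds its last target. There are 200 camera calls.

## Working session

There is one attempt and no reset: what is moved stays moved. The work goes in short steps, Python scripts to look and compute and a tool call to move; the robot and the scene stay as the last step left them, time stands still between calls to the robot, and variables do not carry over. Pictures are saved under pics/ and viewed, at most 10 in all, crops included, and the job is handed in when it is done.

Besides the shell and the picture viewer there is one more tool, called after ">>>" by a JSON object that holds its "op" and its "data". jog_arm: Moves the arm, as the interface text tells. Its arguments: {"type":"object","properties":{"motion":{"type":"array"}},"required":["motion"]}

```bash
ls; mkdir -p pics
cat > h.py <<'E'
from cell import env
import numpy as np, cv2
from scipy.spatial.transform import Rotation as R
def snap(n,f=None):
    c=env.read_camera(n)
    if f: cv2.imwrite(f,c["color"][:,:,::-1])
    return c
def cloud(c):
    K=c["camera_matrix"];z=c["z_map"].astype(float);v,u=np.mgrid[:z.shape[0],:z.shape[1]]
    P=np.stack([(u-K[0,2])/K[0,0]*z,-(v-K[1,2])/K[1,1]*z,-z,np.ones_like(z)],-1)
    W=P@np.linalg.inv(c["world_to_cam"]).T
    W[z==0]=np.nan
    return W[...,:3]
E
python3 - <<'E'
from h import *
s=env.state();print(s)
ims=[]
for n in ["scene","side"]:
    c=snap(n);ims.append(c["color"]);W=cloud(c);np.savez(f"{n}.npz",W=W,col=c["color"])
    for t in ["carton_center","timer_center","riser","bin","lane_left","lane_right","deck_edge"]:
        for r in env.recognise(n,t)[:3]:
            u,v=map(int,np.round(r["location"]));print(n,t,round(r["score"],2),u,v,np.round(W[min(v,383),min(u,511)]))
for n,i in zip(["scene","side"],ims): cv2.imwrite(f"pics/{n}0.png",i[:,:,::-1])
E
```

```text
pics
{'t': 0.0, 'joints': array([ 1.21241204e+00,  4.91537097e-01,  1.55946731e+00,  6.44372767e-06,
        1.09165654e+00, -1.05615287e-01]), 'qvel': array([ 0.00025103,  0.00017748, -0.00091662,  0.00137993,  0.00023351,
        0.00074995]), 'tau': array([-2.88944873e-03, -6.12633991e+01, -2.58162779e+01,  6.91353693e-02,
        4.83275810e-02, -8.47180672e-05]), 'eef_pos': array([156.23378348, 604.99360995, 291.66949689]), 'tcp_rot': array([-3.14053091e+00, -1.18302119e-04,  2.88882062e+00]), 'ft_force': array([-0.10368436,  0.06806907,  0.15774388]), 'moment': array([ 0.00349839, -0.01506515, -0.01589394]), 'grip_force': 0.0, 'opening': 0.9991495862552897}
scene carton_center 0.75 345 283 [ 395. -342.   27.]
scene carton_center 0.61 276 192 [728.  28.  32.]
scene timer_center 0.6 324 222 [ 520. -230.  112.]
scene riser 0.66 308 214 [ 549. -168.  103.]
scene bin 0.71 251 229 [518.  15.   6.]
scene lane_left 0.86 306 218 [ 543. -165.   91.]
scene lane_right 0.95 306 216 [ 545. -164.   96.]
scene lane_right 0.21 322 221 [ 520. -224.  113.]
side carton_center 0.72 235 172 [717.  24.  27.]
side carton_center 0.63 308 160 [ 602. -200.  121.]
side carton_center 0.62 371 204 [ 408. -355.   25.]
side timer_center 0.61 320 182 [ 514. -201.  108.]
side riser 0.62 299 186 [ 538. -137.   89.]
side bin 0.84 266 216 [519.  -9.   5.]
side bin 0.67 300 184 [ 540. -141.   95.]
side lane_left 0.93 297 185 [ 543. -131.   91.]
side lane_right 0.6 300 185 [ 536. -139.   96.]
side deck_edge 0.83 300 186 [ 534. -138.   93.]
side deck_edge 0.48 320 180 [ 519. -203.  111.]
```

View pics/scene0.png

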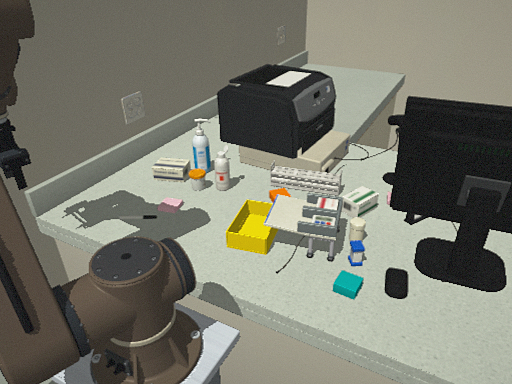

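View pics/side0.png

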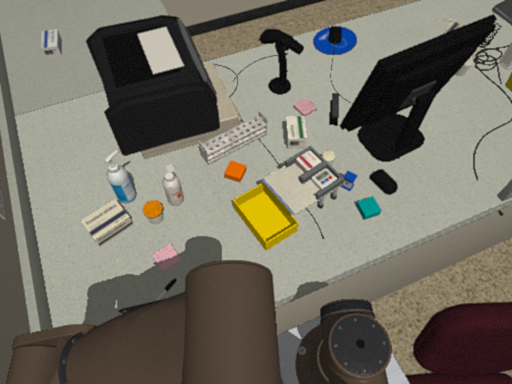

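The scene picture shows the riser at about (310,215), with its free edge towards the yellow bin at (255,228). The striped carton is at (325,203) in the far lane, and the timer is in the near lane. The orange and turquoise look-alikes sit on the bench. Next I'll fit the riser pose.

Run:
```python
from h import *
from scipy.optimize import minimize
for n in ["scene","side"]:
    d=np.load(n+".npz");W=d["W"];c=d["col"].astype(int)
    x,y,z=W[...,0],W[...,1],W[...,2]
    m=(abs(x-560)<130)&(y>-290)&(y<-20)&(z>70)&(z<140)
    P=W[m];print(n,len(P),P.min(0),P.max(0))
    rect=cv2.minAreaRect(P[:,:2].astype(np.float32));print(rect,np.round(cv2.boxPoints(rect)).tolist())
    # yellow bin
    b=(c[...,0]>150)&(c[...,1]>120)&(c[...,2]<60)&(abs(x-530)<150)&(abs(y)<150)
    B=W[b];r=cv2.minAreaRect(B[:,:2].astype(np.float32));print("bin",r,B[:,2].max())
s=cv2.imread("pics/side0.png")[130:230,240:370];cv2.imwrite("pics/sidecrop.png",cv2.resize(s,None,fx=6,fy=6,interpolation=cv2.INTER_CUBIC))
print(env.state()["t"])
```

```text
scene 2756 [ 446.01993551 -289.95859641   70.27504248] [657.28484225 -33.88829712 127.29049181]
((555.5426025390625, -175.57191467285156), (177.7637481689453, 257.6866455078125), 11.991517066955566) [[442.0, -68.0], [495.0, -320.0], [669.0, -283.0], [616.0, -31.0]]
bin ((516.1099243164062, -4.277320861816406), (203.89508056640625, 129.97572326660156), 10.545494079589844) 62.99261310875545
side 3059 [ 443.64591216 -289.72389803   70.00626364] [655.69486129 -28.42271626 127.7981323 ]
((553.7411499023438, -172.54296875), (175.71017456054688, 259.63507080078125), 12.784317970275879) [[439.0, -65.0], [497.0, -319.0], [668.0, -280.0], [611.0, -27.0]]
bin ((526.965087890625, 2.7435531616210938), (230.18431091308594, 131.46902465820312), 10.017729759216309) 63.538327006858935
0.8
```

View pics/sidecrop.png

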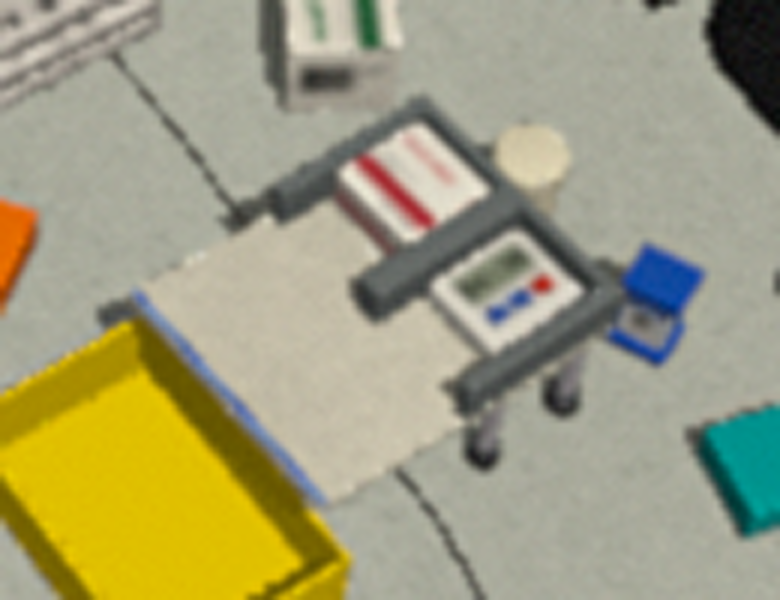

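The crop shows the carton in the lane at riser y = +42, with its near end free towards the leaf. The timer is in the other lane. Next I'll compute the approach rows.

Run:
```python
from h import *
from scipy.optimize import fsolve
s=env.state();p=s["eef_pos"];y0=s["tcp_rot"][2]
N=20;w=np.radians(165.5-102)/N
def end(a):
    q=p[:2].copy();y=y0
    for i in range(N):
        q=q+a[0]*np.array([np.cos(y),np.sin(y)])+a[1]*np.array([np.sin(y),-np.cos(y)]);y-=w
    return q
# note shift before/after turn ambiguity small
a=fsolve(lambda a:end(a)-[575,-130],[0,-40]);print(a,np.degrees(w))
```

```text
[-42.88014514 -12.04466351] 3.1750000000000007
```

>>> {"op": "jog_arm", "data": {"motion": [[0, 0, 3.2, -43, -12, -4, 0], [0, 0, 3.2, -43, -12, -4, 0], [0, 0, 3.2, -43, -12, -4, 0], [0, 0, 3.2, -43, -12, -4, 0], [0, 0, 3.2, -43, -12, -4, 0], [0, 0, 3.2, -43, -12, -4, 0], [0, 0, 3.2, -43, -12, -4, 0], [0, 0, 3.2, -43, -12, -4, 0], [0, 0, 3.2, -43, -12, -4, 0], [0, 0, 3.2, -43, -12, -4, 0]]}}

```text
t: 2.05
eef_pos: [471.5, 295.1, 332.5]
tcp_rot: [3.141, 0.0, 2.328]
ft_force: [-0.8, 0.4, 0.2]
opening: 0.026
grip_force: 0.0
```

>>> {"op": "jog_arm", "data": {"motion": [[0, 0, 3.2, -43, -12, 0, 0], [0, 0, 3.2, -43, -12, 0, 0], [0, 0, 3.2, -43, -12, 0, 0], [0, 0, 3.2, -43, -12, 0, 0], [0, 0, 3.2, -43, -12, 0, 0], [0, 0, 3.2, -43, -12, 0, 0], [0, 0, 3.2, -43, -12, 0, 0], [0, 0, 3.2, -43, -12, 0, 0], [0, 0, 3.2, -43, -12, 0, 0], [0, 0, 3.2, -43, -12, 0, 0]]}}

```text
t: 3.3
eef_pos: [573.8, -133.6, 332.3]
tcp_rot: [3.141, -0.0, 1.77]
ft_force: [0.6, -0.5, -0.3]
opening: 0.006
grip_force: 0.0
```

Run:
```python
from h import *
s=env.state();print(s["t"],s["eef_pos"],s["tcp_rot"],s["ft_force"],s["opening"])
c=snap("wrist","pics/w1.png");np.savez("w1.npz",W=cloud(c),col=c["color"])
```

```text
3.3 [ 573.78517286 -133.60732616  332.25857937] [ 3.14133061e+00 -2.91060427e-05  1.76989308e+00] [ 0.64269548 -0.50469177 -0.27646955] 0.005841082937206565
```

View pics/w1.png

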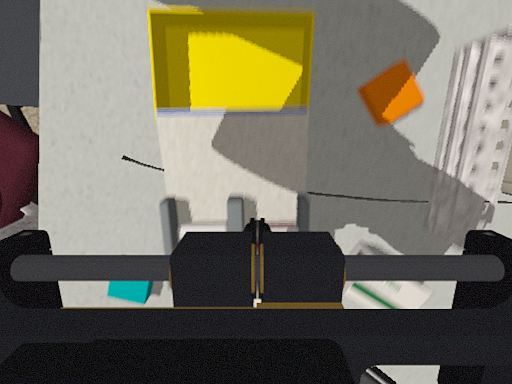

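The wrist view shows the leaf at columns 160–308 and rows 115–230. The bin lies beyond the blue edge at row 112, and the wall ends are at row 200. Next I'll fit the poses numerically.

Run:
```python
from h import *
import itertools
th=np.radians(-78.3)
d={n:np.load(n+".npz") for n in ["scene","side","w1"]}
# heading+origin from deck region
W=d["w1"]["W"];c=d["w1"]["col"].astype(int)
m=np.zeros(W.shape[:2],bool);m[120:190,175:295]=1
P=W[m&(abs(W[...,2]-92)<25)];A=np.c_[P,];ctr=P.mean(0);n=np.linalg.svd(P-ctr,full_matrices=False)[2][2];n*=np.sign(n[2])
print("leaf plane",ctr,n,(abs((P-ctr)@n)).mean())
r=c[...,0];blue=(c[...,2]-c[...,0]>15)&(c[...,2]>100);blue[:100]=0;blue[:,:150]=0;blue[125:]=0;blue[:,315:]=0
E=W[blue];E=E[abs(E[:,2]-92)<25];f=np.polyfit(E[:,0],E[:,1],1);print("edge",len(E),E.min(0),E.max(0),"dir deg",np.degrees(np.arctan(f[0])),E.mean(0))
# side edges of deck
L=[];
for v in range(122,190,4):
    row=W[v];g=np.where(np.abs((row-ctr)@n)<4)[0];g=g[(g>150)&(g<320)];L.append(np.r_[row[g.min()],row[g.max()]])
L=np.array(L)
for k in (0,3):
    q=np.polyfit(L[:,k+1],L[:,k],1);print("side heading",np.degrees(np.arctan2(-1,-q[0])), "x at y=-100",np.polyval(q,-100))
for nme in ["scene","side"]:
    W=d[nme]["W"];c=d[nme]["col"].astype(int)
    m=(abs(W[...,0]-560)<130)&(W[...,1]>-330)&(W[...,1]<-60)&(W[...,2]>114)&(W[...,2]<135)
    grey=m&(c.max(2)<140)
    q=W[grey]
    ux=np.array([np.cos(th),np.sin(th)]);uy=np.array([-ux[1],ux[0]])
    print(nme,"grey X",np.percentile(q[:,:2]@ux,[1,50,99]),"Y",np.percentile(q[:,:2]@uy,[1,99]),"z",np.median(q[:,2]))
    w=m&(c[...,0]>150);q=W[w];Y=q[:,:2]@uy;X=q[:,:2]@ux
    print(" white",len(q),"X",np.percentile(X,[1,50,99]),"Y",np.percentile(Y,[1,99]),"z",np.median(q[:,2]), "ctr", np.median(q,0))
    red=m&(c[...,0]-c[...,1]>50);print(" red",red.sum(),np.median(W[red],0))
```

```text
leaf plane [ 543.27914631 -103.10399009   98.82515414] [ 0.02164727 -0.10056893  0.99469457] 0.5777092971197071
edge 295 [450.74608922 -76.06540523 101.71057755] [612.04171617 -39.9641846  106.09449548] dir deg 11.098892151215093 [495.58830667 -64.07092284 103.83257832]
side heading -77.30371932173976 x at y=-100 454.72869505581497
side heading -77.493275787779 x at y=-100 629.265208752347
scene grey X [259.46359677 325.89283641 370.20126233] Y [422.74316637 594.09598508] z 121.78071834856257
 white 308 X [261.05292804 321.69736625 357.84677474] Y [425.46601734 595.17376572] z 120.5001914120532 ctr [ 602.9164486  -203.83000191  120.50019141]
 red 45 [ 605.07354876 -192.04484915  119.94500943]
side grey X [253.83048928 321.64837174 366.04286743] Y [421.83289525 593.12596682] z 120.99149904323212
 white 256 X [290.67398436 321.8031837  352.61849289] Y [518.55528813 583.28711622] z 117.61350464566544 ctr [ 602.92665179 -203.77335495  117.61350465]
 red 51 [ 600.54957794 -190.66459294  117.62716901]
```

>>> {"op": "jog_arm", "data": {"motion": [[0, 0, 0, -25, 5, 20, 0], [0, 0, 0, -25, 5, 30, 0], [0, 0, 0, -24.5, 5.8, 30, 0], [0, 0, 0, 0, 0, 25, 0], [0, 0, 0, 0, 0, 13, 0], [0, 0, 0, 0, 0, 2, 0], [0, 0, 0, 0, 0, 0, 0], [0, 0, 0, 0, 0, 0, 0]]}}

```text
t: 4.35
eef_pos: [604.4, -201.8, 213.3]
tcp_rot: [3.14, 0.001, 1.772]
ft_force: [-0.5, 0.8, 0.3]
opening: 0.006
grip_force: 0.0
```

Run:
```python
from h import *
s=env.state();print(env.nose_length,s["eef_pos"],s["tcp_rot"],s["ft_force"])
c=snap("wrist");a=c["color"]
d=snap("side");b=d["color"]
b=cv2.resize(b[130:230,240:370],(512,394),interpolation=cv2.INTER_CUBIC)
cv2.imwrite("pics/w2.png",cv2.resize(np.vstack([a[150:],b]),None,fx=.95,fy=.95)[:,:,::-1])
```

```text
77.60000000000001 [ 604.42972812 -201.83822283  213.26466984] [3.14024975e+00 8.49967518e-04 1.77207872e+00] [-0.51623496  0.75255995  0.29547055]
```

View pics/w2.png

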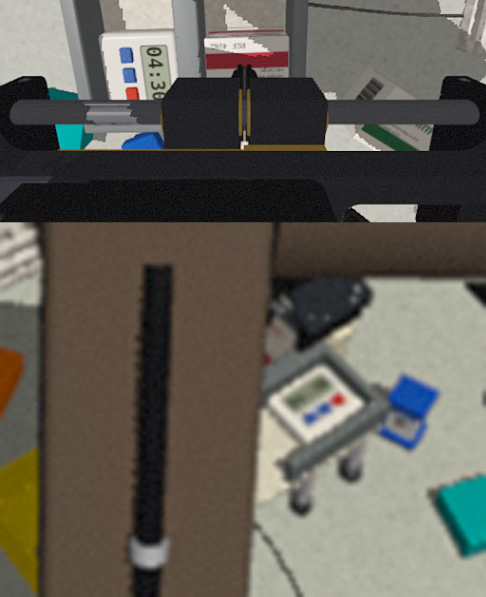

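The wrist image shows the closed fingers centred over the red-striped carton in its lane, with the timer in the lane beside it. I'm descending slowly.

>>> {"op": "jog_arm", "data": {"motion": [[0, 0, 0, 0, 0, 2, 0], [0, 0, 0, 0, 0, 2, 0], [0, 0, 0, 0, 0, 2, 0], [0, 0, 0, 0, 0, 1, 0], [0, 0, 0, 0, 0, 1, 0], [0, 0, 0, 0, 0, 1, 0], [0, 0, 0, 0, 0, 0.7, 0], [0, 0, 0, 0, 0, 0.7, 0]]}}

```text
t: 5.45
eef_pos: [604.2, -201.9, 201.8]
tcp_rot: [3.142, -0.0, 1.772]
ft_force: [0.1, 0.6, -0.2]
opening: 0.002
grip_force: 0.0
```

>>> {"op": "jog_arm", "data": {"motion": [[0, 0, 0, 0, 0, 0.7, 0], [0, 0, 0, 0, 0, 0.7, 0], [0, 0, 0, 0, 0, 0.7, 0]]}}

```text
t: 5.82
eef_pos: [604.2, -202.0, 199.7]
tcp_rot: [3.142, -0.0, 1.772]
ft_force: [-0.6, 0.4, 0.1]
opening: 0.007
grip_force: 0.0
```

>>> {"op": "jog_arm", "data": {"motion": [[0, 0, 0, 0, 0, 0.5, 0], [0, 0, 0, 0, 0, 0.5, 0], [0, 0, 0, 0, 0, 0.3, 0]]}}

```text
t: 6.2
eef_pos: [604.2, -202.0, 198.4]
tcp_rot: [3.142, -0.0, 1.772]
ft_force: [-0.6, 0.5, -0.5]
opening: 0.006
grip_force: 0.0
```

>>> {"op": "jog_arm", "data": {"motion": [[0, 0, 0, 0, 0, 0.4, 0], [0, 0, 0, 0, 0, 0.3, 0]]}}

```text
t: 6.45
eef_pos: [604.2, -202.0, 197.9]
tcp_rot: [3.141, 0.0, 1.772]
ft_force: [-1.2, 1.2, 4.6]
opening: 0.005
grip_force: 2.3
```

>>> {"op": "jog_arm", "data": {"motion": [[0, 0, 0, 0, 0, 0.3, 0], [0, 0, 0, 0, 0, 0.3, 0]]}}

```text
t: 6.7
eef_pos: [604.1, -201.9, 197.9]
tcp_rot: [3.141, 0.0, 1.772]
ft_force: [-3.1, 1.1, 10.3]
opening: 0.004
grip_force: 5.1
```

>>> {"op": "jog_arm", "data": {"motion": [[0, 0, 0, 0, 0, -0.3, 0], [0, 0, 0, 1, 0, 0, 0], [0, 0, 0, 1.5, 0, 0, 0], [0, 0, 0, 2, 0, 0, 0]]}}

```text
t: 7.2
eef_pos: [603.8, -198.1, 197.9]
tcp_rot: [3.14, 0.002, 1.772]
ft_force: [0.9, -3.9, 5.1]
opening: 0.003
grip_force: 2.5
```

>>> {"op": "jog_arm", "data": {"motion": [[0, 0, 0, 2, 0, 0, 0], [0, 0, 0, 2, 0, 0, 0], [0, 0, 0, 2, 0, 0, 0]]}}

```text
t: 7.58
eef_pos: [602.6, -192.2, 197.9]
tcp_rot: [3.14, 0.002, 1.772]
ft_force: [1.3, -3.8, 6.1]
opening: 0.002
grip_force: 2.6
```

```bash
cat >> h.py <<'E'
TH=np.radians(-78.2);UX=np.array([np.cos(TH),np.sin(TH)]);UY=np.array([-UX[1],UX[0]])
def carton():
    s=env.state();c=snap("wrist");W=cloud(c);k=c["color"].astype(int)
    Y=W[...,:2]@UY;X=W[...,:2]@UX
    m=(abs(Y-550)<34)&(W[...,2]>100)&(W[...,2]<165)&(X<350)&(X>90)
    red=m&(k[...,0]-k[...,1]>60)
    p=s["eef_pos"];print("t",s["t"],"finger X",p[:2]@UX,"Y",p[:2]@UY,"z",p[2],"F",s["ft_force"])
    if red.sum():
        q=W[red];print("red n",red.sum(),"Xmin",np.percentile(X[red],[2,50,98]),"Y",np.percentile(Y[red],[2,50,98]),"z",np.percentile(W[...,2][red],[5,95]))
    return c
E
python3 -c "
from h import *
c=carton();cv2.imwrite('pics/w3.png',c['color'][:,:,::-1])"
```

```text
t 7.575 finger X 311.33162471817684 Y 550.5942619747805 z 197.94994262561252 F [ 1.31361759 -3.79522891  6.06691528]
red n 568 Xmin [302.39794068 305.70915979 308.75699833] Y [526.27212039 564.28799768 583.20533972] z [119.51365942 121.44260421]
```

View pics/w3.png

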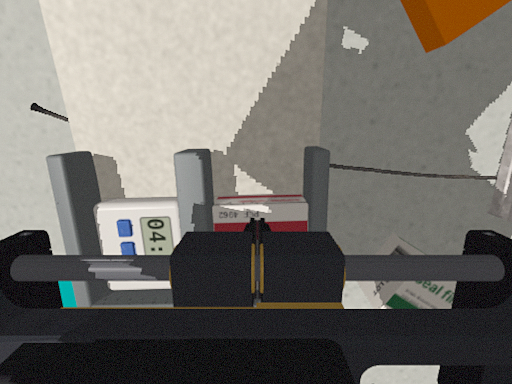

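>>> {"op": "jog_arm", "data": {"motion": [[0, 0, 0, 2, 0, 0, 0], [0, 0, 0, 2, 0, 0, 0], [0, 0, 0, 2, 0, 0, 0], [0, 0, 0, 2, 0, 0, 0]]}}

```text
t: 8.12
eef_pos: [601.1, -184.5, 198.1]
tcp_rot: [3.139, 0.002, 1.772]
ft_force: [1.1, -6.3, 8.8]
opening: 0.004
grip_force: 4.7
```

```bash
python3 -c "
from h import *
carton()"
```

```text
t 8.125 finger X 303.4794090706488 Y 550.676109872107 z 198.1117220321687 F [ 1.14280661 -6.32551434  8.82378762]
red n 33 Xmin [296.28755794 300.78432863 301.11217755] Y [563.51963615 572.89442989 583.01366956] z [119.73104978 121.29650391]
```

```bash
cat >> h.py <<'E'
def front(c):
    W=cloud(c);Y=W[...,:2]@UY;X=W[...,:2]@UX;Z=W[...,2]
    for y0 in (528,536,564,572):
        m=(abs(Y-y0)<3)&(X>60)&(X<360)&(Z<140)&(Z>60)
        b=np.arange(60,340,4);o=[]
        for a in b:
            g=m&(X>=a)&(X<a+4)
            if g.sum()>2:o.append(f"{a}:{np.percentile(Z[g],90):.0f}")
        print(y0," ".join(o))
E
python3 -c "
from h import *
c=carton();front(c);cv2.imwrite('pics/w4.png',cv2.resize(c['color'][140:260,150:350],None,fx=3,fy=3)[:,:,::-1])"
```

```text
t 8.175 finger X 303.22645017626365 Y 550.694121558156 z 198.1483886150536 F [ 0.5682228  -2.65479757  6.49378701]
red n 29 Xmin [294.93268763 300.46177977 301.17610409] Y [565.61664423 574.2125517  583.00707158] z [119.21412344 121.80378693]
528 160:105 164:104 168:104 172:104 176:103 180:103 184:102 188:101 192:101 196:101 200:101 204:100 208:100 212:99 216:99 220:99 224:98 228:98 232:97 236:97 240:96 244:96 248:96 252:95 256:95 260:95 264:94 268:94 272:93 276:93 280:92 284:92 288:121 292:122 296:121 300:121
536 160:104 164:104 168:104 172:104 176:103 180:103 184:103 188:102 192:101 196:101 200:101 204:100 208:100 212:99 216:99 220:99 224:98 228:98 232:97 236:97 240:97 244:96 248:96 252:95 256:95 260:94 264:94 268:94 272:93 276:93 280:92 284:92 288:121 292:121 296:121 300:121
564 160:104 164:104 168:104 172:104 176:103 180:103 184:102 188:102 192:102 196:101 200:101 204:100 208:100 212:99 216:99 220:99 224:98 228:98 232:97 236:97 240:96 244:96 248:96 252:95 256:95 260:95 264:94 268:93 272:93 276:93 280:92 284:92 288:121 292:121 296:121 300:121
572 160:105 164:104 168:104 172:103 176:103 180:103 184:102 188:102 192:101 196:101 200:101 204:100 208:100 212:99 216:99 220:98 224:98 228:98 232:97 236:97 240:96 244:96 248:96 252:95 256:95 260:94 264:94 268:94 272:93 276:93 280:93 284:92 288:121 292:122 296:121 300:121
```

View pics/w4.png

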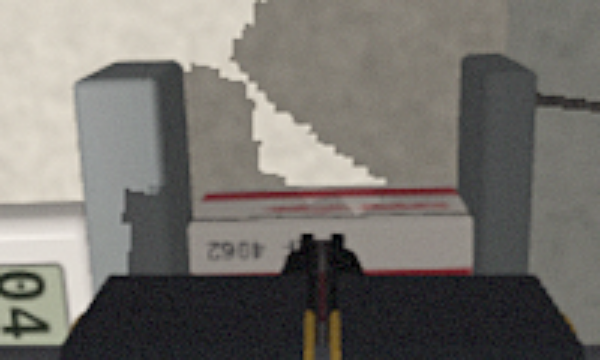

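The carton has moved only about 5 mm. The finger slipped forward towards the nose, which is now on the upslope. I'll re-place the press further back and press a little harder, about 9 N.

>>> {"op": "jog_arm", "data": {"motion": [[0, 0, 0, 0, 0, -1, 0], [0, 0, 0, 0, 0, -2, 0], [0, 0, 0, -16, 0, 0, 0], [0, 0, 0, -15, 0, 0, 0], [0, 0, 0, 0, 0, 0, 0], [0, 0, 0, 0, 0, 1, 0], [0, 0, 0, 0, 0, 0.6, 0], [0, 0, 0, 0, 0, 0.4, 0]]}}

```text
t: 9.22
eef_pos: [606.6, -213.9, 198.4]
tcp_rot: [-3.142, -0.0, 1.772]
ft_force: [-0.5, 0.1, -0.4]
opening: 0.006
grip_force: 0.0
```

>>> {"op": "jog_arm", "data": {"motion": [[0, 0, 0, 0, 0, 0.3, 0], [0, 0, 0, 0, 0, 0.3, 0], [0, 0, 0, 0, 0, 0.2, 0]]}}

```text
t: 9.6
eef_pos: [606.7, -214.0, 198.0]
tcp_rot: [3.141, -0.0, 1.772]
ft_force: [-1.9, 2.4, 6.3]
opening: 0.002
grip_force: 3.2
```

```bash
python3 -c "
from h import *
c=carton();front(c)"
```

```text
t 9.6 finger X 333.5550338649792 Y 550.1124991444989 z 197.99908021976015 F [-1.87832096  2.44477944  6.28098136]
red n 1674 Xmin [300.91470402 306.58435815 312.38610559] Y [525.694118   553.86682862 582.91074545] z [119.566678   121.67555796]
528 188:101 192:101 196:101 200:101 204:100 208:100 212:99 216:99 220:99 224:98 228:98 232:97 236:97 240:96 244:96 248:96 252:95 256:95 260:95 264:94 268:94 272:93 276:93 280:92 284:92 288:121 292:122 296:121 300:121 304:121 308:121 312:121 316:121 320:121 324:121 328:121
536 188:102 192:102 196:101 200:101 204:101 208:100 212:99 216:99 220:99 224:98 228:98 232:97 236:97 240:97 244:96 248:96 252:95 256:95 260:95 264:94 268:93 272:93 276:93 280:93 284:92 288:121 292:122 296:121 300:121 304:121 308:121 312:121 316:121 320:121 324:121 328:121
564 188:102 192:102 196:101 200:101 204:100 208:100 212:99 216:99 220:99 224:98 228:98 232:97 236:97 240:97 244:96 248:96 252:95 256:95 260:94 264:94 268:94 272:93 276:93 280:92 284:92 288:121 292:122 296:121 300:121 304:122 308:121 312:122 316:121 320:121 324:121 328:121
572 188:101 192:101 196:101 200:101 204:100 208:100 212:100 216:99 220:99 224:98 228:98 232:97 236:97 240:97 244:96 248:96 252:95 256:95 260:95 264:94 268:94 272:93 276:93 280:92 284:92 288:121 292:121 296:122 300:121 304:121 308:121 312:121 316:121 320:121 324:121 328:121
```

>>> {"op": "jog_arm", "data": {"motion": [[0, 0, 0, 0, 0, 0.25, 0], [0, 0, 0, 1, 0, 0, 0], [0, 0, 0, 1.5, 0, 0, 0], [0, 0, 0, 1.5, 0, 0, 0], [0, 0, 0, 1.5, 0, 0, 0], [0, 0, 0, 1.5, 0, 0, 0]]}}

```text
t: 10.4
eef_pos: [605.9, -208.1, 198.1]
tcp_rot: [3.139, 0.002, 1.772]
ft_force: [1.6, -4.6, 5.2]
opening: 0.004
grip_force: 2.7
```

```bash
python3 -c "
from h import *
c=carton()"
```

```text
t 10.4 finger X 327.5697616194489 Y 550.5249882412477 z 198.13530389049788 F [ 1.57435383 -4.62113352  5.24827878]
red n 1602 Xmin [298.67330009 304.22186522 309.90878912] Y [526.34274052 554.39773896 582.68425873] z [119.82123137 121.74403482]
```

>>> {"op": "jog_arm", "data": {"motion": [[0, 0, 0, 0.5, 0, 0.2, 0], [0, 0, 0, 1, 0, 0.2, 0], [0, 0, 0, 1, 0, 0, 0], [0, 0, 0, 1, 0, 0, 0]]}}

```text
t: 10.95
eef_pos: [605.4, -205.1, 198.2]
tcp_rot: [3.139, 0.003, 1.772]
ft_force: [0.5, -6.6, 8.3]
opening: 0.009
grip_force: 4.1
```

>>> {"op": "jog_arm", "data": {"motion": [[0, 0, 0, 1, 0, 0, 0], [0, 0, 0, 1, 0, 0, 0], [0, 0, 0, 1, 0, 0, 0]]}}

```text
t: 11.32
eef_pos: [604.8, -202.3, 198.3]
tcp_rot: [3.139, 0.004, 1.772]
ft_force: [-0.3, -7.7, 9.9]
opening: 0.007
grip_force: 4.6
```

```bash
python3 -c "
from h import *
c=carton()"
```

```text
t 11.325 finger X 321.7383291691582 Y 550.6037695173864 z 198.31403305163863 F [-0.25822344 -7.72583702  9.89002957]
red n 1600 Xmin [295.15815281 300.62218243 306.40903962] Y [526.51009943 554.53223786 582.72655938] z [120.06634245 122.0597492 ]
```

>>> {"op": "jog_arm", "data": {"motion": [[0, 0, 0, 1.5, 0, -0.05, 0], [0, 0, 0, 1.5, 0, -0.05, 0], [0, 0, 0, 1.5, 0, -0.05, 0], [0, 0, 0, 1.5, 0, -0.05, 0]]}}

```text
t: 11.88
eef_pos: [603.6, -196.5, 198.5]
tcp_rot: [3.139, 0.004, 1.772]
ft_force: [0.5, -7.9, 9.3]
opening: 0.005
grip_force: 4.7
```

```bash
python3 -c "
from h import *
c=carton()"
```

```text
t 11.875 finger X 315.7268899804158 Y 550.6370866549967 z 198.50506846763258 F [ 0.50725943 -7.9241503   9.31784063]
red n 1578 Xmin [291.1450871  296.56283582 302.15963473] Y [526.36458363 553.96921466 582.79669889] z [120.32240318 122.37388217]
```

>>> {"op": "jog_arm", "data": {"motion": [[0, 0, 0, 1.5, 0, -0.05, 0], [0, 0, 0, 1.5, 0, -0.05, 0], [0, 0, 0, 1.5, 0, -0.05, 0], [0, 0, 0, 1.5, 0, -0.05, 0]]}}

```text
t: 12.42
eef_pos: [602.4, -190.7, 198.8]
tcp_rot: [3.139, 0.004, 1.772]
ft_force: [-1.1, -9.3, 9.2]
opening: 0.01
grip_force: 5.1
```

>>> {"op": "jog_arm", "data": {"motion": [[0, 0, 0, 1.5, 0, -0.05, 0], [0, 0, 0, 1.5, 0, -0.05, 0], [0, 0, 0, 1.5, 0, -0.05, 0], [0, 0, 0, 1.5, 0, -0.05, 0]]}}

```text
t: 12.92
eef_pos: [601.3, -185.0, 199.1]
tcp_rot: [3.138, 0.004, 1.772]
ft_force: [-0.2, -9.2, 10.2]
opening: 0.003
grip_force: 5.5
```

```bash
python3 -c "
from h import *
c=carton()"
```

```text
t 12.925 finger X 304.005876494627 Y 550.7263635337345 z 199.12247877691203 F [-0.15506053 -9.21444719 10.19091824]
red n 1548 Xmin [281.94525218 287.38351506 293.02483864] Y [526.09955169 554.36121397 582.75478374] z [121.03749603 123.0683386 ]
```

>>> {"op": "jog_arm", "data": {"motion": [[0, 0, 0, -0.5, 0, -1, 0], [0, 0, 0, 0, 0, -2, 0], [0, 0, 0, -8, 0, 0, 0], [0, 0, 0, -9, 0, 0, 0], [0, 0, 0, 0, 0, 0, 0], [0, 0, 0, 0, 0, 1, 0], [0, 0, 0, 0, 0, 0.8, 0], [0, 0, 0, 0, 0, 0.5, 0], [0, 0, 0, 0, 0, 0.4, 0]]}}

```text
t: 14.1
eef_pos: [603.8, -200.4, 198.6]
tcp_rot: [3.141, 0.0, 1.772]
ft_force: [-3.6, 1.8, 9.1]
opening: 0.002
grip_force: 4.7
```

>>> {"op": "jog_arm", "data": {"motion": [[0, 0, 0, 0, 0, 0.4, 0], [0, 0, 0, 0, 0, 0.3, 0]]}}

```text
t: 14.35
eef_pos: [603.8, -200.4, 198.5]
tcp_rot: [3.141, 0.0, 1.772]
ft_force: [-4.9, 1.2, 14.9]
opening: 0.002
grip_force: 7.1
```

>>> {"op": "jog_arm", "data": {"motion": [[0, 0, 0, 0, 0, -0.5, 0], [0, 0, 0, 1.5, 0, 0, 0], [0, 0, 0, 1.5, 0, 0, 0], [0, 0, 0, 1.5, 0, 0, 0], [0, 0, 0, 1.5, 0, 0, 0]]}}

```text
t: 14.98
eef_pos: [603.3, -195.5, 198.8]
tcp_rot: [3.139, 0.003, 1.772]
ft_force: [1.2, -5.8, 6.6]
opening: 0.005
grip_force: 3.5
```

```bash
python3 -c "
from h import *
c=carton()"
```

```text
t 14.975 finger X 314.7111735390826 Y 550.60404231332 z 198.7955033899186 F [ 1.19879421 -5.84106049  6.5635199 ]
red n 1681 Xmin [279.4944373  284.90534583 290.69275396] Y [525.57186684 553.89521959 582.68276472] z [121.25552752 123.31604304]
```

>>> {"op": "jog_arm", "data": {"motion": [[0, 0, 0, 2, 0, 0.1, 0], [0, 0, 0, 2, 0, 0, 0], [0, 0, 0, 2, 0, 0, 0], [0, 0, 0, 2, 0, -0.05, 0]]}}

```text
t: 15.52
eef_pos: [601.9, -187.8, 199.0]
tcp_rot: [3.139, 0.003, 1.772]
ft_force: [-0.8, -6.4, 8.3]
opening: 0.004
grip_force: 4.4
```

>>> {"op": "jog_arm", "data": {"motion": [[0, 0, 0, 2, 0, -0.1, 0], [0, 0, 0, 2, 0, -0.1, 0], [0, 0, 0, 2, 0, -0.1, 0], [0, 0, 0, 2, 0, -0.1, 0]]}}

```text
t: 16.02
eef_pos: [600.3, -179.9, 199.3]
tcp_rot: [3.139, 0.003, 1.772]
ft_force: [0.7, -5.4, 6.9]
opening: 0.001
grip_force: 4.1
```

```bash
python3 -c "
from h import *
c=carton()"
```

```text
t 16.025 finger X 298.89544379784235 Y 550.8065412180298 z 199.32656573287744 F [ 0.70935391 -5.43909554  6.90673734]
red n 1673 Xmin [263.50283781 268.93914518 274.69338771] Y [525.57392945 553.50178142 582.57161258] z [122.31586433 124.52813496]
```

>>> {"op": "jog_arm", "data": {"motion": [[0, 0, 0, 2, 0, -0.06, 0], [0, 0, 0, 2, 0, -0.06, 0], [0, 0, 0, 2, 0, -0.06, 0], [0, 0, 0, 2, 0, -0.06, 0]]}}

```text
t: 16.58
eef_pos: [598.6, -172.2, 199.6]
tcp_rot: [3.139, 0.003, 1.772]
ft_force: [-0.7, -8.0, 8.5]
opening: 0.007
grip_force: 4.6
```

>>> {"op": "jog_arm", "data": {"motion": [[0, 0, 0, 2, 0, -0.08, 0], [0, 0, 0, 2, 0, -0.08, 0], [0, 0, 0, 2, 0, -0.08, 0], [0, 0, 0, 2, 0, -0.08, 0]]}}

```text
t: 17.08
eef_pos: [596.9, -164.5, 200.0]
tcp_rot: [3.139, 0.004, 1.772]
ft_force: [-1.8, -8.6, 9.1]
opening: 0.01
grip_force: 4.9
```

```bash
python3 -c "
from h import *
c=carton()"
```

```text
t 17.075 finger X 283.11733931650195 Y 550.5918664047925 z 199.9599229159906 F [-1.83056204 -8.62549649  9.0995956 ]
red n 1707 Xmin [234.1214356 253.3924856 259.0701521] Y [525.89867647 554.44069652 582.99640394] z [123.01510101 125.73143236]
```

>>> {"op": "jog_arm", "data": {"motion": [[0, 0, 0, 2, 0, -0.2, 0], [0, 0, 0, 2, 0, -0.2, 0], [0, 0, 0, 2, 0, -0.2, 0], [0, 0, 0, 2, 0, -0.2, 0]]}}

```text
t: 17.62
eef_pos: [595.3, -156.6, 200.7]
tcp_rot: [3.139, 0.003, 1.772]
ft_force: [-1.5, -7.8, 7.7]
opening: 0.003
grip_force: 4.5
```

>>> {"op": "jog_arm", "data": {"motion": [[0, 0, 0, 2, 0, -0.2, 0], [0, 0, 0, 2, 0, -0.2, 0], [0, 0, 0, 2, 0, -0.2, 0]]}}

```text
t: 18.0
eef_pos: [594.2, -150.6, 201.3]
tcp_rot: [3.139, 0.003, 1.772]
ft_force: [0.4, -6.8, 8.2]
opening: 0.005
grip_force: 4.4
```

```bash
python3 -c "
from h import *
c=carton()"
```

```text
t 18.0 finger X 268.9397279080897 Y 550.8826176882053 z 201.2859154017877 F [ 0.42748732 -6.75857364  8.18704437]
red n 1662 Xmin [220.65827181 240.11263874 246.83143479] Y [527.35626625 554.80760171 582.88171602] z [124.31673238 127.13358431]
```

>>> {"op": "jog_arm", "data": {"motion": [[0, 0, 0, 2, 0, -0.21, 0], [0, 0, 0, 2, 0, -0.21, 0], [0, 0, 0, 2, 0, -0.21, 0], [0, 0, 0, 2, 0, -0.21, 0]]}}

```text
t: 18.55
eef_pos: [592.8, -142.6, 202.1]
tcp_rot: [3.138, 0.003, 1.772]
ft_force: [1.2, -6.4, 7.4]
opening: 0.003
grip_force: 4.1
```

>>> {"op": "jog_arm", "data": {"motion": [[0, 0, 0, 2, 0, -0.21, 0], [0, 0, 0, 2, 0, -0.21, 0], [0, 0, 0, 2, 0, -0.21, 0], [0, 0, 0, 2, 0, -0.21, 0]]}}

```text
t: 19.05
eef_pos: [591.2, -134.7, 203.0]
tcp_rot: [3.138, 0.003, 1.772]
ft_force: [1.6, -5.9, 8.0]
opening: 0.003
grip_force: 4.1
```

```bash
python3 -c "
from h import *
c=carton()"
```

```text
t 19.05 finger X 252.76847465283032 Y 551.1793979126335 z 202.96432299307742 F [ 1.64063445 -5.91980423  8.00042927]
red n 1647 Xmin [204.51030465 224.03783535 230.71904828] Y [527.71190792 555.12972442 582.85491887] z [125.88869214 128.71799383]
```

Moved 16 mm without slip; I'm continuing.

>>> {"op": "jog_arm", "data": {"motion": [[0, 0, 0, 2, 0, -0.21, 0], [0, 0, 0, 2, 0, -0.21, 0], [0, 0, 0, 2, 0, -0.21, 0], [0, 0, 0, 2, 0, -0.21, 0], [0, 0, 0, 2, 0, -0.21, 0]]}}

```text
t: 19.73
eef_pos: [589.2, -124.9, 204.0]
tcp_rot: [3.138, 0.003, 1.772]
ft_force: [1.6, -5.8, 7.6]
opening: 0.002
grip_force: 4.1
```

>>> {"op": "jog_arm", "data": {"motion": [[0, 0, 0, 2, 0, -0.21, 0], [0, 0, 0, 2, 0, -0.21, 0], [0, 0, 0, 2, 0, -0.21, 0], [0, 0, 0, 2, 0, -0.21, 0], [0, 0, 0, 2, 0, -0.21, 0]]}}

```text
t: 20.35
eef_pos: [587.2, -115.1, 205.0]
tcp_rot: [3.138, 0.003, 1.772]
ft_force: [1.1, -6.1, 7.2]
opening: 0.004
grip_force: 4.1
```

```bash
python3 -c "
from h import *
c=carton();front(c);cv2.imwrite('pics/w5.png',c['color'][:,:,::-1])"
```

```text
t 20.35 finger X 232.718421462122 Y 551.2443820157607 z 205.0045847688191 F [ 1.09848183 -6.06590156  7.22353322]
red n 1651 Xmin [184.36087928 203.90148215 210.53611092] Y [527.45590878 554.58917569 582.80918893] z [128.15568035 130.83016589]
528 156:105 160:105 164:104 168:104 172:103 176:103 180:114 184:132 188:132 192:131 196:131 200:131 204:130 208:130 212:129 216:129 220:129 224:128 228:128
536 156:105 160:105 164:104 168:104 172:103 176:103 180:111 184:131 188:132 192:132 196:131 200:130 204:130 208:130 212:129 216:129 220:128 224:128 228:128
564 152:100 156:105 160:104 164:104 168:104 172:103 176:103 180:103 184:130 188:132 192:131 196:131 200:131 204:130 208:130 212:129 216:129 220:128 224:128 228:128
572 152:101 156:105 160:105 164:104 168:104 172:104 176:103 180:103 184:127 188:132 192:131 196:131 200:131 204:130 208:130 212:130 216:129 220:128 224:128 228:128
```

View pics/w5.png

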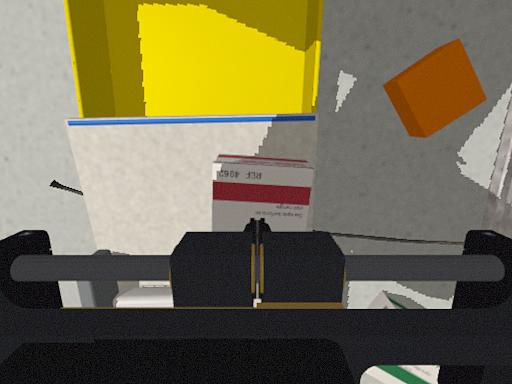

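The carton is now wholly out of the guide walls. Its front is at row 157, with open leaf on each side. Next I'll lift, move back behind it, lower the finger and push.

>>> {"op": "jog_arm", "data": {"motion": [[0, 0, 0, -0.5, 0, -1, 0], [0, 0, 0, 0, 0, -5, 0], [0, 0, 0, -10, -1, -6, 0], [0, 0, 0, -12, 0, 0, 0], [0, 0, 0, -12, 0, 0, 0], [0, 0, 0, 0, 0, 10, 0], [0, 0, 0, 0, 0, 12, 0], [0, 0, 0, 0, 0, 8, 0], [0, 0, 0, 0, 0, 4, 0], [0, 0, 0, 0, 0, 0, 0]]}}

```text
t: 21.65
eef_pos: [592.2, -148.0, 181.5]
tcp_rot: [-3.141, -0.0, 1.772]
ft_force: [0.1, 0.1, 0.4]
opening: 0.008
grip_force: 0.0
```

```bash
python3 -c "
from h import *
c=carton();front(c)"
```

```text
t 21.65 finger X 266.01700888513284 Y 549.4093700420152 z 181.4567849512829 F [0.07844102 0.0622771  0.36598157]
red n 2678 Xmin [197.67392104 204.24503861 234.65620508] Y [527.30075247 554.99136909 582.74951664] z [127.97986598 130.8856374 ]
528 156:105 160:105 164:104 168:104 172:104 176:103 180:108 184:132 188:132 192:132 196:131 200:131 204:130 208:130 212:130 216:129 220:129 224:129 228:128 232:127 236:127 240:127 244:126 256:95 260:94 264:94 268:93
536 156:105 160:105 164:104 168:104 172:103 176:103 180:103 184:132 188:132 192:131 196:131 200:131 204:130 208:130 212:129 216:129 220:129 224:128 228:128 232:128 236:127 240:127 244:126 256:95 260:94 264:94 268:93
564 156:105 160:105 164:104 168:104 172:103 176:103 180:103 184:131 188:132 192:132 196:131 200:131 204:130 208:130 212:129 216:129 220:129 224:128 228:128 232:127 236:127 240:126 244:126 248:125 260:94 264:94 268:93
572 156:105 160:105 164:104 168:104 172:104 176:103 180:103 184:128 188:132 192:132 196:131 200:131 204:130 208:130 212:130 216:129 220:128 224:128 228:128 232:127 236:127 240:127 244:126 248:125 260:95 264:94 268:93
```

>>> {"op": "jog_arm", "data": {"motion": [[0, 0, 0, 1, 5, 0, 0], [0, 0, 0, 1.2, 0, -0.1, 0], [0, 0, 0, 1.2, 0, -0.1, 0], [0, 0, 0, 1.2, 0, -0.1, 0], [0, 0, 0, 1.2, 0, -0.1, 0], [0, 0, 0, 1.2, 0, -0.1, 0], [0, 0, 0, 1.2, 0, -0.1, 0]]}}

```text
t: 22.58
eef_pos: [595.5, -139.3, 182.4]
tcp_rot: [3.141, 0.0, 1.772]
ft_force: [1.0, -0.7, 0.0]
opening: 0.005
grip_force: 0.7
```

>>> {"op": "jog_arm", "data": {"motion": [[0, 0, 0, 1.2, 0, -0.1, 0], [0, 0, 0, 1.2, 0, -0.1, 0], [0, 0, 0, 1.2, 0, -0.1, 0], [0, 0, 0, 1.2, 0, -0.1, 0], [0, 0, 0, 1.2, 0, -0.1, 0]]}}

```text
t: 23.2
eef_pos: [594.3, -133.3, 183.0]
tcp_rot: [3.141, 0.0, 1.772]
ft_force: [0.9, -2.5, 0.5]
opening: 0.005
grip_force: 1.1
```

Contact made; it pushes at about 2.5 N.

>>> {"op": "jog_arm", "data": {"motion": [[0, 0, 0, 2, 0, -0.21, 0], [0, 0, 0, 2, 0, -0.21, 0], [0, 0, 0, 2, 0, -0.21, 0], [0, 0, 0, 2, 0, -0.21, 0], [0, 0, 0, 2, 0, -0.21, 0], [0, 0, 0, 2, 0, -0.21, 0], [0, 0, 0, 2, 0, -0.21, 0], [0, 0, 0, 2, 0, -0.21, 0]]}}

```text
t: 24.2
eef_pos: [591.1, -117.5, 184.5]
tcp_rot: [3.142, -0.0, 1.772]
ft_force: [0.6, -1.4, 1.3]
opening: 0.005
grip_force: 1.1
```

>>> {"op": "jog_arm", "data": {"motion": [[0, 0, 0, 2, 0, -0.21, 0], [0, 0, 0, 2, 0, -0.21, 0], [0, 0, 0, 2, 0, -0.21, 0], [0, 0, 0, 2, 0, -0.21, 0], [0, 0, 0, 2, 0, -0.21, 0], [0, 0, 0, 2, 0, -0.21, 0], [0, 0, 0, 2, 0, -0.21, 0], [0, 0, 0, 2, 0, -0.21, 0]]}}

```text
t: 25.2
eef_pos: [587.8, -101.8, 186.2]
tcp_rot: [-3.142, -0.0, 1.772]
ft_force: [0.5, -1.9, 0.7]
opening: 0.006
grip_force: 0.9
```

```bash
python3 -c "
from h import *
c=carton();front(c)"
```

```text
t 25.2 finger X 219.88145428662125 Y 554.5845923693146 z 186.19664161532347 F [ 0.51615218 -1.86562073  0.70568772]
red n 2674 Xmin [158.09058813 163.76149344 193.22247054] Y [524.07810957 553.27843983 582.2394029 ] z [132.32417255 134.95912612]
528 144:135 148:136 152:136 156:135 160:135 164:134 168:134 172:133 176:133 180:132 184:132 188:132 192:131 196:131 200:130 204:130 220:99
536 144:136 148:136 152:136 156:135 160:135 164:134 168:134 172:134 176:133 180:133 184:132 188:132 192:131 196:131 200:131 204:130 220:98
564 140:113 144:136 148:136 152:136 156:135 160:135 164:135 168:134 172:134 176:133 180:133 184:132 188:132 192:132 196:131 200:131 204:130 208:132 220:98
572 144:136 148:136 152:135 156:135 160:135 164:134 168:134 172:133 176:133 180:133 184:132 188:132 192:132 196:131 200:130 204:130 216:98 220:98
```

>>> {"op": "jog_arm", "data": {"motion": [[0, 0, 0, 2, 0, -0.21, 0], [0, 0, 0, 2, 0, -0.21, 0], [0, 0, 0, 2, 0, -0.21, 0], [0, 0, 0, 2, 0, -0.21, 0], [0, 0, 0, 2, 0, -0.21, 0], [0, 0, 0, 2, 0, -0.21, 0], [0, 0, 0, 2, 0, -0.21, 0], [0, 0, 0, 2, 0, -0.21, 0]]}}

```text
t: 26.25
eef_pos: [584.7, -86.2, 188.0]
tcp_rot: [3.141, 0.0, 1.772]
ft_force: [0.6, -2.2, 1.7]
opening: 0.003
grip_force: 1.2
```

>>> {"op": "jog_arm", "data": {"motion": [[0, 0, 0, 2, 0, -0.21, 0], [0, 0, 0, 2, 0, -0.21, 0], [0, 0, 0, 2, 0, -0.21, 0], [0, 0, 0, 2, 0, -0.21, 0], [0, 0, 0, 2, 0, -0.21, 0], [0, 0, 0, 2, 0, -0.21, 0]]}}

```text
t: 27.0
eef_pos: [582.2, -74.4, 189.1]
tcp_rot: [-3.142, -0.0, 1.772]
ft_force: [-0.3, -0.6, 0.9]
opening: 0.004
grip_force: 0.0
```

```bash
python3 -c "
from h import *
c=carton();front(c);cv2.imwrite('pics/w6.png',c['color'][:,:,::-1])"
```

```text
t 27.0 finger X 191.85586855397437 Y 554.7253290129229 z 189.1146985765724 F [-0.34944748 -0.63814689  0.91939412]
528 156:105 160:105 164:104 168:104 172:103 176:103 180:102 184:102 188:102 192:101
536 156:105 160:105 164:104 168:104 172:103 176:103 180:102 184:102 188:102 192:101
564 152:102 156:105 160:105 164:104 168:104 172:103 176:118 180:134 184:102 188:102 192:101
572 152:102 156:105 160:105 164:104 168:104 172:103 176:103 180:103 184:102 188:101 192:102
```

View pics/w6.png

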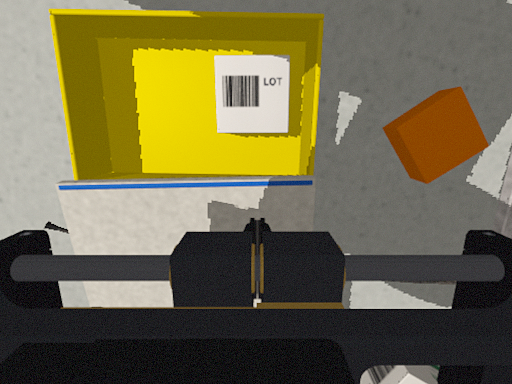

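The carton lies upside down on the bin floor (around pixel 252,93). I'll lift the arm clear, check the timer and hand in.

>>> {"op": "jog_arm", "data": {"motion": [[0, 0, 0, 0, 0, -10, 0], [0, 0, 0, 0, 0, -30, 0], [0, 0, 0, 0, 0, -40, 0], [0, 0, 0, 0, 0, -40, 0], [0, 0, 0, 0, 0, -10, 0], [0, 0, 0, 0, 0, 0, 0], [0, 0, 0, 0, 0, 0, 0]]}}

```text
t: 27.92
eef_pos: [581.9, -74.5, 317.9]
tcp_rot: [-3.14, -0.001, 1.772]
ft_force: [0.3, -0.2, -0.1]
opening: 0.005
grip_force: 0.0
```

```bash
python3 -c "
from h import *
c=snap('wrist');W=cloud(c);X=W[...,:2]@UX;Y=W[...,:2]@UY
k=c['color'].astype(int);m=(abs(Y-550)<60)&(X>30)&(X<150)&(k.min(2)>130)
print('carton in bin',m.sum(),np.median(W[m],0),X[m].min(),X[m].max())
d=snap('side')
for r in env.recognise('side','timer_center')[:2]: print(r, cloud(d)[int(r['location'][1]),int(r['location'][0])])
s=env.state();print(s['t'],s['eef_pos'],s['ft_force'],np.abs(s['qvel']).max())
print(env.job_done())"
```

```text
carton in bin 2077 [562.87618276  19.61425177  34.50318353] 61.31523518358265 127.96640411492372
{'location': [322.5, 183.1], 'score': 0.57} [ 505.66717579 -202.99551849  111.66469503]
28.075 [582.19123244 -74.56075943 318.10161283] [ 0.00136285  0.14438353 -0.81550558] 0.004544280843734103
the job is handed in; nothing more can be done
None
```

I drew the carton out onto the leaf and pushed it over the edge, and it now lies in the yellow bin; the timer still shows in its lane, the press was mostly 10 N or less but read 14.9 N once, and I handed the job in at about 28 s.

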